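# Pack the eyelet-setting kit into its caddy

### The job

Gather the three steel tools of the eyelet-setting kit into the plywood caddy, each in its own insert: stand the anvil disc (the one with the pin) in the large square pocket, stand the stepped hole cutter pin-end up in the small square pocket, and lay the round setter bar from the spring-clip rack in the two V-notches. Leave the look-alikes, the ring-shaped pattern weight and the straight needle tube, standing where they are.

Things in the scene. Friction and masses are not known exactly. Their poses are not given: they have to be found in the camera images.
- caddy: Open plywood tray standing fixed on the bench, 150 (own x) x 264 (own y) x 35 mm high, walls and floor 5 mm. Holds the three inserts side by side along its y, 84 mm apart, in any order. Origin: centre of its underside; z up.
- insert_square: Fixed insert in the caddy (black base plate 138 (x) x 82 (y) x 6 mm) with a large square pocket for the anvil: 66 x 66 mm inside, grey rim 7 mm wide, 6 mm high above the base plate. Origin: centre of the underside, under the pocket's centre, 5 mm above the bench; pocket floor 6 mm above the origin. Yaw as the caddy.
- insert_small: Fixed insert in the caddy (black base plate 138 (x) x 82 (y) x 6 mm) with a small square pocket for the hole cutter: 44 x 44 mm inside, grey rim 9 mm wide, 10 mm high above the base plate. Origin: centre of the underside, under the pocket's centre, 5 mm above the bench; pocket floor 6 mm above the origin. Yaw as the caddy.
- insert_vee: Fixed insert as the others (base plate 6 mm): two grey V-notched supports for the setter, 12 mm thick, at x = -42 and +42 mm; 45 degree sides, mouth 37 mm wide, tops 28 mm above the origin. Seated, the setter lies along the insert's x, either way round, axis 20 mm above the origin; fingers fit between the supports. Origin: centre of underside, 5 mm above the bench; yaw as caddy.
- clip_rack: Fixed black rack, base 70 (x) x 130 (y) x 8 mm; two clips at y = -42, +42 mm (12 wide, 43 high) hold the setter along the rack's y, axis 30 mm above the bench over the origin; between them fingers fit. The clips open to the rack's own -x; a sprung jaw over the bar stops it going straight up: move or roll it level 35 mm to -x (about 10 N), then lift. Origin: centre of underside.
- setter: Setter: plain round steel bar, 16 mm diameter, 120 mm long, with dark knurled bands at the middle, about 180 g. Starts in the clip rack. Origin: its centre, on the axis; its x runs along the bar (it may roll about it).
- anvil: Anvil: steel disc 50 mm diameter, 24 mm high, with a short pin (18 mm diameter at its foot, 8 mm high) standing in the middle of its top; about 380 g. Stands flat on the bench. Origin: centre of the underside; z up through the pin.
- cutter: Hole cutter: upright steel cylinder 26 mm diameter up to 45 mm height, then stepped in to a 16 mm pin end, 66 mm high in all; about 200 g. Stands on its wide end. Origin: centre of the underside; z up.
- weight: Pattern weight (look-alike of the anvil, leave it): flat steel ring 56 mm outside diameter, 24 mm hole, 18 mm high. Origin: centre of the underside.
- needle_tube: Needle tube (look-alike of the cutter, leave it): upright straight steel cylinder, 26 mm diameter over all its 66 mm height, no step. Origin: centre of the underside.

How it is judged:
At the end, for the whole second after the job is handed in: Anvil flat on the large pocket's floor (within 13 mm of centre); cutter pin-end up on the small pocket's floor (14 mm); setter in both V-notches (13 mm lengthwise, 6 mm sideways, 0.12 rad); all at rest; weight and needle tube upright, within 30 mm of their starts (horizontal distance between anvil and insert_square below 0.013 m and z of anvil in the frame of insert_square between 0.003 and 0.009 m and angle between each of anvil, cutter, weight, needle_tube's own z axis and vertical below 0.1 rad and linear speed of each of anvil, cutter, setter below 0.02 m/s and angular speed of each of anvil, cutter, setter below 0.2 rad/s and horizontal distance between cutter and insert_small below 0.014 m and z of cutter in the frame of insert_small between 0.003 and 0.009 m and x of setter in the frame of insert_vee between -0.013 and 0.013 m and y of setter in the frame of insert_vee between -0.006 and 0.006 m and z of setter in the frame of insert_vee between 0.016 and 0.026 m and angle between the x axis of setter and the x axis of insert_vee, either way round below 0.12 rad and distance of each of weight, needle_tube from where it was at the start of the episode below 0.03 m); the robot touches nothing.
It fails at once if the pattern weight is moved more than 30 mm (distance of weight from where it was at the start of the episode above 0.03 m).
It fails at once if the needle tube is moved more than 30 mm or knocked over (distance of needle_tube from where it was at the start of the episode above 0.03 m or angle between needle_tube's own z axis and vertical above 0.5 rad).
It also fails if it takes over 99 s, if anything falls off the work surface, if the arm or the gripper's body presses on something with over 40 N, if the wrist force passes 120 N, or if a joint passes its speed limit or range.

### The arm

A 7-joint arm with a two-finger parallel gripper is mounted at the origin on the work surface. World frame = base frame: x ahead of the robot, y to its left, z up, the work surface at z = 0. Lengths are in m, angles in rad, forces in N, time in s.
With the tool pointing down it reaches from about 0.4 to 0.85 m from the base axis. Payload 10.4 kg.
Tool frame: the origin (TCP) lies at the very end of the fingers, on their centre line; the grasp point (between the pads) lies 19 mm behind it (r.grip_depth is the distance from the TCP to the grasp point, in m); z points along the fingers, y is the direction in which the jaws open and shut (so a half turn about z gives the same grasp; the last joint's range is limited). The gripper opens to 87 mm and grips with 3 to 60 N. Pads are 19 mm wide; open, the fingers measure 117 mm over their backs; the gripper's body (75 mm by 190 mm) begins 51 mm behind the grasp point.
Start: joints at [1.107, 0.332, -0.065, 1.46, 0.022, 1.35, -0.088], TCP at [0.267, -0.565, 0.223] pointing down, gripper open.
Joint ranges: [-2.6, 2.6], [-0.5, 2.12], [-1.47, 1.34], [0.16, 2.42], [-1.27, 4.41], [0.06, 2.06], [-2.6, 2.6]. Speed limits (rad/s): [2.22, 2.22, 2.79, 2.79, 3.14, 3.14, 3.14].

### API

Orientations are given as a unit quaternion [w, x, y, z].
In Python, from bench import r gives the robot as it stands. The module is installed in compiled form; this text tells all that it offers.
- The arm moves only by the shell command python3 -m crank 'ROWS' [OPENING] [FORCE]. ROWS is text: rows parted by semicolons, each of 6 numbers parted by spaces: the shift along the tool's x, y, z in m, then the turn, a rotation vector about the tool's x, y, z in degrees. In form: tx ty tz wx wy wz; .... A call has 1 to 20 rows; each row is the pose to reach, as a shift and turn from the pose commanded when the call began, along the tool's axes at that moment; what a row does not reach only later rows make up. A row lasts 1/12 s, in which the tool goes at most 41.7 mm and 7.16 degrees, less where a joint would pass 70% of its speed; a pose out of reach is approached as far as the arm can. A call with a gripper value outside its range is refused whole. OPENING is the closure in counts, from 0 (fully open) to 255 (shut), set as the call begins (- or left out, the last holds). The fingers move at their own pace and stop on an object; FORCE is the grip in N (left out, the last holds). Time passes only in rows, so rows that repeat a pose let the fingers close. It gives the time, the measured TCP pose, the force and the opening at its end, in the units of the state.
- r.read_state(): the state, without advancing time (a new reading comes with each control period).
- r.camera(name): name is "scene" or "side" or "wrist"; returns the picture (384x512x3 uint8, red, green, blue); there is no depth.
- r.get_calibration(name): a dict with "camera_matrix" (3x3 intrinsics, pixels), "rvec" (rotation vector, rad) and "tvec" (3), from world to camera coordinates, as OpenCV has them. Camera axes: x right, y down, z forward; pixel columns grow to the right and rows downward; lengths in m; the calibration is good to about 2 mm. A picture is of the moment at which its call begins: read the wrist's pose just before it. get_calibration takes no time and is no camera call; for the wrist camera it gives the pose at the moment of the call.
- r.job_done(): hands the job in, once; it reports no verdict.
The state is a dict: "clock": time; "joints": joint angles; "qvel": joint speeds; "tau": joint torques, N m; "tcp_pos": TCP position; "tool_rot": TCP orientation; "contact_force": force on the tool from outside, world axes, zero at the start; "moment": the same for the moment, N m; "finger_gap": opening from 0.0 (shut) to 1.0 (fully open).
Only numpy, scipy, OpenCV 4.12 (cv2) and the standard library are available. Lean on these libraries where they do the work, as an engineer would, in place of code of your own. Each camera call takes 0.05 s, during which the arm holds its last target. There are 200 camera calls.

## Working session

There is one attempt and no reset: what is moved stays moved. The work goes in short steps, Python scripts to look and compute and a shell command to move; the robot and the scene stay as the last step left them, time stands still between calls to the robot, and variables do not carry over. Pictures are saved under pics/ and viewed, about 12 in all and at most 16, crops included, and the job is handed in when it is done.

```bash
mkdir -p pics; cat > h.py <<'E'
import numpy as np, cv2
from bench import r
def snap(n,f):
    im=r.camera(n); cv2.imwrite(f'pics/{f}.png',im[:,:,::-1]); return im
def cal(n):
    c=r.get_calibration(n); K=np.array(c['camera_matrix'],float); R=cv2.Rodrigues(np.array(c['rvec'],float))[0]; t=np.array(c['tvec'],float).ravel(); return K,R,t
def ray(n,uv,c=None):
    K,R,t=c or cal(n); o=-R.T@t; d=R.T@np.linalg.inv(K)@np.array([uv[0],uv[1],1.]); return o,d
def onz(n,uv,z,c=None):
    o,d=ray(n,uv,c); return (o+d*(z-o[2])/d[2]).round(4)
def proj(n,p,c=None):
    K,R,t=c or cal(n); q=K@(R@np.array(p,float)+t); return (q[:2]/q[2]).round(1)
E
python3 - <<'E'
from h import *
s=r.read_state(); print(s)
a=snap('scene','s0'); b=snap('side','d0'); snap('wrist','w0')
cv2.imwrite('pics/both0.png',cv2.resize(np.vstack([a,b])[:,:,::-1],None,fx=.78,fy=.78))
for n in('scene','side','wrist'):
    K,R,t=cal(n); print(n,K.round(0).tolist(),(-R.T@t).round(3),R[2].round(3))
E
```

```text
{'clock': 0.0, 'joints': array([ 1.10741096,  0.33288958, -0.06470305,  1.46093674,  0.02157857,
        1.34988183, -0.08850312]), 'qvel': array([ 9.70600620e-04, -5.84746682e-04, -6.04504908e-05,  3.21692162e-04,
        4.14204782e-04,  5.02351900e-04, -4.01083315e-04]), 'tau': array([-2.43543809e-04, -6.23256969e+01,  2.49167177e-02, -3.89897919e+01,
       -6.11930341e-02,  3.98132997e-02,  1.25848001e-04]), 'tcp_pos': array([ 0.26649689, -0.56491403,  0.22174506]), 'tool_rot': array([-6.88330726e-04,  9.75809690e-01,  2.18620546e-01, -1.76182309e-04]), 'contact_force': array([0.5380605 , 0.27481017, 0.28255661]), 'moment': array([-0.01825656, -0.05227571,  0.00233083]), 'finger_gap': 1.0034112995546167}
scene [[405.0, 0.0, 257.0], [0.0, 405.0, 193.0], [0.0, 0.0, 1.0]] [ 1.214 -0.154  0.672] [-0.753  0.159 -0.638]
side [[409.0, 0.0, 253.0], [0.0, 409.0, 185.0], [0.0, 0.0, 1.0]] [ 0.027 -0.529  0.472] [ 0.603  0.634 -0.484]
wrist [[270.0, 0.0, 256.0], [0.0, 270.0, 193.0], [0.0, 0.0, 1.0]] [ 0.343 -0.53   0.384] [-0.278 -0.129 -0.952]
```

View pics/s0.png

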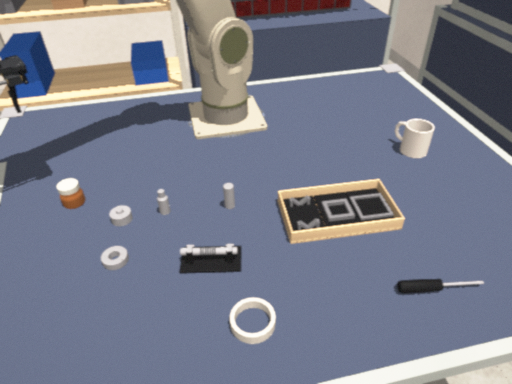

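View pics/d0.png

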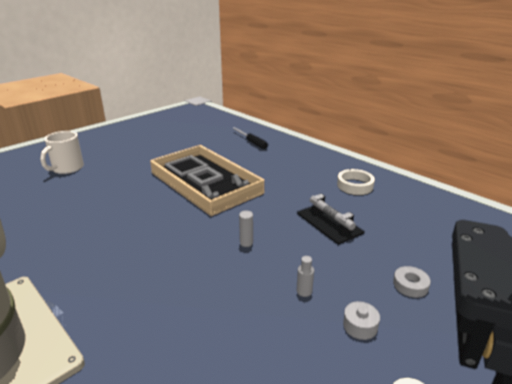

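Scene view: anvil (120,216), ring weight (114,258), cutter (163,203), tube (229,196), rack and setter (211,255), caddy centre about (339,210) with vee, small and square from left to right. The side view shows the same objects. Next I'll crop both views for finer pixel positions.

```bash
python3 - <<'E'
from h import *
a=cv2.imread('pics/s0.png'); b=cv2.imread('pics/d0.png')
A=cv2.resize(a[170:280,90:410],None,fx=2.5,fy=2.5,interpolation=cv2.INTER_CUBIC)
B=cv2.resize(b[140:340,145:440],None,fx=1.62,fy=1.62,interpolation=cv2.INTER_CUBIC)
o=np.zeros((600,800,3),np.uint8); o[:275]=A; o[276:276+324,:B.shape[1]]=B[:324]
cv2.imwrite('pics/c0.png',o)
# grey blobs
for n,im in(('scene',a),('side',b)):
    hsv=cv2.cvtColor(im,cv2.COLOR_BGR2HSV); m=((hsv[...,1]<60)&(hsv[...,2]>95)).astype(np.uint8)
    k,l,st,c=cv2.connectedComponentsWithStats(m)
    for i in range(1,k):
        if 60<st[i,4]<1500: print(n,st[i].tolist(),c[i].round(1))
for nm,uv,z in (('anv',(120,214),.016),('wt',(114,257),.012),('cut',(163.5,204),.03),('tube',(229,196),.033),('setL',(181,251),.03),('setR',(237,250),.03)):
    print(nm,onz('scene',uv,z))
for nm,uv,z in (('anv',(361,321),.012),('wt',(412,282),.009),('cut',(305,280),.03),('tube',(246,230),.033)): print(nm,onz('side',uv,z))
E
```

```text
scene [118, 0, 36, 4, 106] [132.9   1.1]
scene [321, 0, 35, 30, 197] [339.7  15.7]
scene [0, 2, 16, 12, 109] [8.2 8. ]
scene [0, 3, 159, 15, 380] [66.4 10.3]
scene [309, 13, 17, 15, 83] [317.3  18.2]
scene [253, 15, 55, 16, 316] [279.8  22.2]
scene [0, 74, 7, 21, 94] [ 2.2 83.3]
scene [0, 150, 19, 10, 70] [  7.7 153.6]
scene [350, 192, 44, 28, 409] [371.4 206. ]
scene [289, 196, 22, 10, 121] [300.  200.5]
scene [322, 198, 33, 23, 398] [337.9 209.2]
scene [297, 218, 23, 12, 144] [308.5 223.9]
side [232, 126, 19, 12, 90] [239.6 130.8]
side [149, 143, 117, 52, 302] [207.5 160.7]
side [165, 155, 57, 29, 487] [195.2 169.7]
side [336, 167, 40, 29, 925] [355.1 181. ]
side [202, 185, 10, 13, 64] [206.9 190.4]
side [308, 193, 50, 36, 519] [332.8 209.8]
side [238, 209, 17, 37, 574] [245.8 227.1]
side [0, 215, 7, 45, 185] [  2.4 237. ]
side [295, 254, 21, 42, 679] [305.1 275.7]
side [392, 265, 40, 32, 947] [412.1 279.9]
side [342, 300, 40, 39, 1201] [361.5 318.6]
side [392, 376, 34, 8, 191] [407.6 380.4]
anv [ 0.4346 -0.3289  0.016 ]
wt [ 0.5694 -0.3381  0.012 ]
cut [ 0.4398 -0.2231  0.03  ]
tube [ 0.4525 -0.0642  0.033 ]
setL [ 0.6039 -0.194   0.03  ]
setR [ 0.6296 -0.0775  0.03  ]
anv [ 0.4317 -0.3309  0.012 ]
wt [ 0.5649 -0.341   0.009 ]
cut [ 0.4237 -0.231   0.03  ]
tube [ 0.4461 -0.0705  0.033 ]
```

View pics/c0.png

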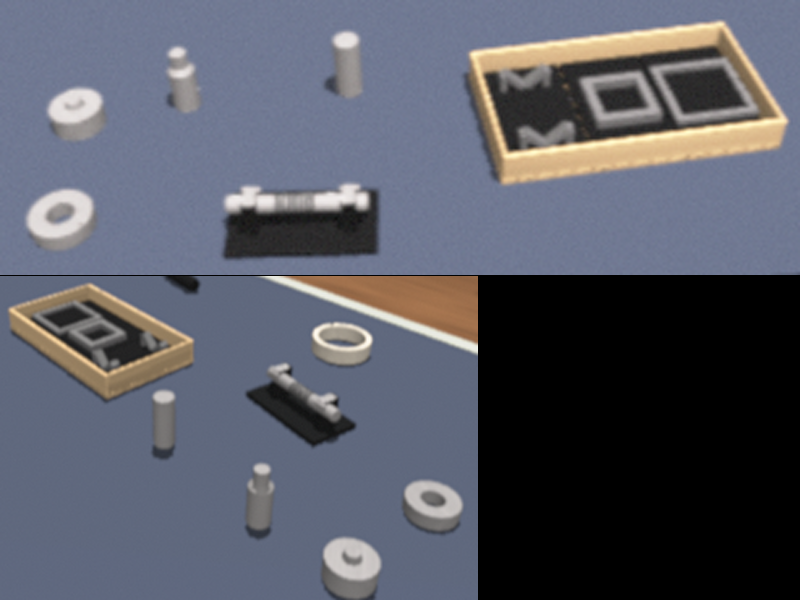

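```bash
cat >> h.py <<'E'
from scipy.spatial.transform import Rotation as Ro
def pose():
    s=r.read_state(); q=s['tool_rot']; return s['tcp_pos'],Ro.from_quat([q[1],q[2],q[3],q[0]])
def go(p,yaw):
    """shift/turn to tool-down pose at p, tool y (jaw) along world yaw deg (mod 180); clean tilt"""
    P,R=pose(); best=None
    for k in (0,180):
        a=np.radians(yaw+k); y=np.array([np.cos(a),np.sin(a),0]); z=np.array([0,0,-1.]); T=Ro.from_matrix(np.c_[np.cross(y,z),y,z])
        w=np.degrees((R.inv()*T).as_rotvec())
        if best is None or np.linalg.norm(w)<np.linalg.norm(best): best=w
    print('shift',R.inv().apply(np.array(p)-P).round(4),'turn',best.round(2), 'j7',r.read_state()['joints'][6].round(2))
E
python3 -m crank '0.266 -0.134 0.02 0 0 0;0.266 -0.134 0.02 0 0 0;0.266 -0.134 0.02 0 0 0;0.266 -0.134 0.02 0 0 0;0.266 -0.134 0.02 0 0 0;0.266 -0.134 0.02 0 0 0;0.266 -0.134 0.02 0 0 0;0.266 -0.134 0.02 0 0 0;0.266 -0.134 0.02 0 0 0;0.266 -0.134 0.02 0 0 0;0.266 -0.134 0.02 0 0 0'
python3 - <<'E'
from h import *
c=cal('wrist'); import pickle; snap('wrist','w1'); pickle.dump(c,open('w1.pkl','wb'))
for nm,p in dict(anv=(.434,-.329,.02),wt=(.568,-.339,.018),cut=(.434,-.226,.06),tube=(.45,-.067,.06),set=(.617,-.136,.03)).items(): print(nm,proj('wrist',p,c))
crop=lambda x,y:(90+x/2.5,170+y/2.5)
for q in ((470,52),(723,25),(785,119),(501,153)): print('caddy',onz('scene',crop(*q),.035))
for q in ((228,190),(377,188),(378,254),(226,255)): print('rack',onz('scene',crop(*q),.008))
E
```

```text
clock: 1.07
tcp_pos: [0.4492, -0.3318, 0.2024]
tool_rot: [0.0, 0.976, 0.218, -0.0]
contact_force: [0.7, 0.0, -0.8]
finger_gap: 0.997
anv [249.1 182.8]
wt [303.4  88.5]
cut [165.8 155.1]
tube [26.4 76.8]
set [151.  -50.8]
caddy [0.4648 0.057  0.035 ]
caddy [0.4859 0.3173 0.035 ]
caddy [0.6278 0.3094 0.035 ]
caddy [0.6076 0.0468 0.035 ]
rack [ 0.568  -0.1938  0.008 ]
rack [ 0.5975 -0.0641  0.008 ]
rack [ 0.6711 -0.0776  0.008 ]
rack [ 0.6419 -0.2013  0.008 ]
```

View pics/w1.png

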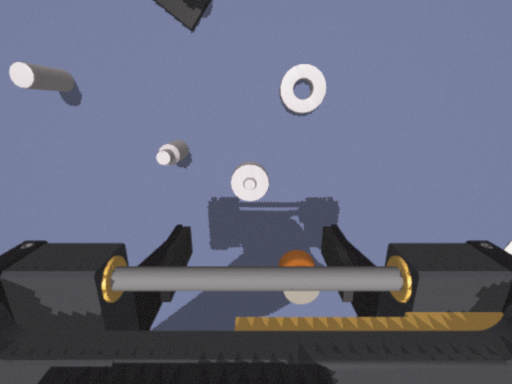

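The wrist view shows the anvil with its pin at about (250,182), the cutter tip at (165,156), the ring at (303,89), the tube tip at (24,76) and the jar at (298,270) near the fingers. Projections of my estimates agree to a few pixels.

```bash
python3 - <<'E'
from h import *; import pickle
c=pickle.load(open('w1.pkl','rb')); im=cv2.imread('pics/w1.png')
hsv=cv2.cvtColor(im,cv2.COLOR_BGR2HSV); m=((hsv[...,1]<60)&(hsv[...,2]>110)).astype(np.uint8); m[230:]=0
cs,_=cv2.findContours(m,cv2.RETR_EXTERNAL,cv2.CHAIN_APPROX_NONE)
for k in cs:
    if cv2.contourArea(k)>50: (x,y),rd=cv2.minEnclosingCircle(k); print(round(x,1),round(y,1),round(rd,1),cv2.boundingRect(k))
print('anv top', onz('wrist',(250,182.5),.024,c),'pin',onz('wrist',(250,184),.032,c))
print('cut tip', onz('wrist',(164,157),.066,c),'step',onz('wrist',(170.5,155),.045,c))
print('tube top',onz('wrist',(24,76),.066,c)); print('ring',onz('wrist',(303,89),.018,c))
print('jar',onz('scene',(71,196),.03),'lid',onz('wrist',(298,292),.05,c))
go((.434,-.33,.09),-4.3)
E
```

```text
249.5 181.0 21.5 (230, 160, 40, 43)
171.5 152.5 17.7 (155, 139, 34, 27)
302.4 87.8 25.7 (278, 63, 50, 51)
41.0 74.5 33.5 (8, 61, 67, 31)
anv top [ 0.4359 -0.3295  0.024 ] pin [ 0.4362 -0.3296  0.032 ]
cut tip [ 0.433  -0.2262  0.066 ] step [ 0.432  -0.2275  0.045 ]
tube top [ 0.4513 -0.0692  0.066 ]
ring [ 0.5673 -0.3389  0.018 ]
jar [ 0.3523 -0.4473  0.03  ] lid [ 0.3276 -0.4537  0.05  ]
shift [-0.0128 -0.0082  0.1125] turn [-1.000e-02  3.000e-02 -6.058e+01] j7 -0.62
```

```bash
python3 -m crank '-0.011 -0.0075 0.1 0 0 -60.6;-0.011 -0.0075 0.1 0 0 -60.6;-0.011 -0.0075 0.1 0 0 -60.6;-0.011 -0.0075 0.1 0 0 -60.6;-0.011 -0.0075 0.1 0 0 -60.6;-0.011 -0.0075 0.1 0 0 -60.6;-0.011 -0.0075 0.1 0 0 -60.6;-0.011 -0.0075 0.1 0 0 -60.6;-0.011 -0.0075 0.1 0 0 -60.6;-0.011 -0.0075 0.1 0 0 -60.6;-0.011 -0.0075 0.1 0 0 -60.6;-0.011 -0.0075 0.1 0 0 -60.6'
python3 - <<'E'
from h import *
c=cal('wrist'); im=snap('wrist','w2')[:,:,::-1]
print('exp pin',proj('wrist',(.436,-.3297,.032),c),'tcp',proj('wrist',pose()[0],c))
hsv=cv2.cvtColor(im,cv2.COLOR_BGR2HSV); m=((hsv[...,1]<60)&(hsv[...,2]>110)).astype(np.uint8)
cs,_=cv2.findContours(m,cv2.RETR_EXTERNAL,cv2.CHAIN_APPROX_NONE)
for k in cs:
    if cv2.contourArea(k)>80: (x,y),rd=cv2.minEnclosingCircle(k); print(round(x,1),round(y,1),round(rd,1),cv2.boundingRect(k),onz('wrist',(x,y),.024,c))
go((.436,-.3297,.010),-4.3)
E
```

```text
clock: 2.12
tcp_pos: [0.4365, -0.3291, 0.1026]
tool_rot: [0.0, 0.733, 0.68, -0.0]
contact_force: [-1.1, 0.0, 0.7]
finger_gap: 0.997
exp pin [255.7 202.9] tcp [256.3 237.9]
176.0 323.0 26.9 (150, 306, 53, 25) [ 0.3367 -0.4672  0.024 ]
255.5 284.0 144.6 (111, 271, 290, 22) [ 0.4286 -0.423   0.024 ]
254.5 196.2 28.4 (228, 168, 54, 57) [ 0.4351 -0.3258  0.024 ]
390.8 193.7 31.5 (363, 165, 60, 60) [ 0.5629 -0.333   0.024 ]
240.7 79.6 20.2 (222, 60, 36, 38) [ 0.4317 -0.2236  0.024 ]
469.0 9.5 16.9 (455, 0, 29, 22) [ 0.6115 -0.1871  0.024 ]
shift [-0.0008 -0.0006  0.0926] turn [-0.    0.01 -0.  ] j7 0.4
```

View pics/w2.png

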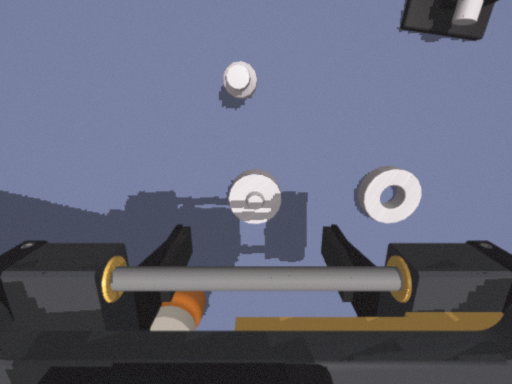

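The pin is at (255.5,201), within 2 px of the prediction, and the fingers straddle the disc. Descending to grasp.

```bash
python3 -m crank '0 0 0.03 0 0 0;0 0 0.06 0 0 0;0 0 0.08 0 0 0;0 0 0.093 0 0 0;0 0 0.093 0 0 0;0 0 0.093 0 0 0;0 0 0.093 0 0 0' - 35
python3 -m crank '0 0 0 0 0 0;0 0 0 0 0 0;0 0 0 0 0 0;0 0 0 0 0 0;0 0 0 0 0 0;0 0 0 0 0 0;0 0 0 0 0 0;0 0 0 0 0 0' 255 35
python3 -m crank '0 0 -0.04 0 0 0;0 0 -0.08 0 0 0;0 0 -0.12 0 0 0;0 0 -0.15 0 0 0;0 0 -0.15 0 0 0;0 0 -0.15 0 0 0'
python3 - <<'E'
from h import *
# caddy geometry estimates: center, yaw -4.3
cc=np.array([.5465,.1826]); a=np.radians(-4.3); X=np.array([np.cos(a),np.sin(a)]); Y=np.array([-X[1],X[0]])
for k in(-84,0,84): print(k,(cc+Y*k/1000).round(4))
crop=lambda x,y:(90+x/2.5,170+y/2.5)
print('small rim',np.mean([onz('scene',crop(*q),.021) for q in ((582,80),(645,72),(662,122),(596,127))],0).round(4))
print('sq rim',np.mean([onz('scene',crop(*q),.017) for q in ((652,70),(732,59),(757,112),(680,123))],0).round(4))
go((.545,.12,.19),-4.3)
E
```

```text
clock: 2.75
tcp_pos: [0.4378, -0.3291, 0.0109]
tool_rot: [0.001, 0.732, 0.681, 0.0]
contact_force: [0.2, -0.8, 0.6]
finger_gap: 1.0
clock: 3.42
tcp_pos: [0.4365, -0.3285, 0.0096]
tool_rot: [-0.0, 0.732, 0.681, -0.0]
contact_force: [-2.2, 0.4, 3.5]
finger_gap: 0.554
clock: 3.92
tcp_pos: [0.4376, -0.3289, 0.1607]
tool_rot: [0.001, 0.732, 0.681, 0.0]
contact_force: [0.7, -1.0, -4.3]
finger_gap: 0.554
-84 [0.5402 0.0988]
0 [0.5465 0.1826]
84 [0.5528 0.2664]
small rim [0.5528 0.1826 0.021 ]
sq rim [0.5556 0.2681 0.017 ]
shift [ 0.4555  0.0747 -0.03  ] turn [0.13 0.1  0.15] j7 0.42
```

```bash
python3 -m crank '0.455 0.075 -0.03 0 0 0;0.455 0.075 -0.03 0 0 0;0.455 0.075 -0.03 0 0 0;0.455 0.075 -0.03 0 0 0;0.455 0.075 -0.03 0 0 0;0.455 0.075 -0.03 0 0 0;0.455 0.075 -0.03 0 0 0;0.455 0.075 -0.03 0 0 0;0.455 0.075 -0.03 0 0 0;0.455 0.075 -0.03 0 0 0;0.455 0.075 -0.03 0 0 0;0.455 0.075 -0.03 0 0 0;0.455 0.075 -0.03 0 0 0;0.455 0.075 -0.03 0 0 0;0.455 0.075 -0.03 0 0 0'
python3 - <<'E'
from h import *; import pickle
c=cal('wrist'); im=snap('wrist','w3'); pickle.dump(c,open('w3.pkl','wb')); print(pose()[0])
for p in((.5402,.0988,.033),(.5465,.1826,.021),(.5528,.2664,.017)): print(proj('wrist',p,c))
E
```

```text
clock: 5.17
tcp_pos: [0.544, 0.1185, 0.1879]
tool_rot: [-0.001, 0.733, 0.681, -0.001]
contact_force: [0.2, -0.6, -3.7]
finger_gap: 0.552
[0.54420976 0.11822753 0.18832919]
[254.7 194.2]
[254.8 123.7]
[254.8  44.9]
```

View pics/w3.png

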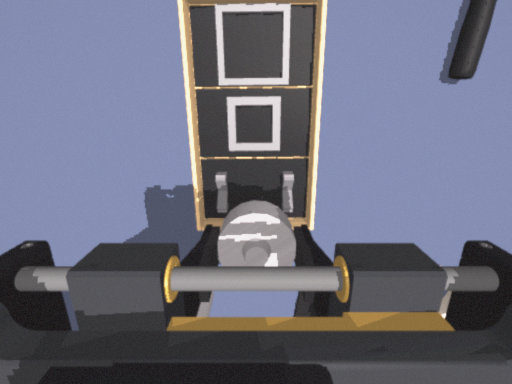

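The wrist view above the caddy shows the square rim corners at (217,6), (290,6), (288,83), (219,84). The small rim runs (229,97) to (280,151), the V supports are at (222,193) and (288,192), and the anvil is level in the jaws.

```bash
python3 - <<'E'
from h import *; import pickle
c=pickle.load(open('w3.pkl','rb')); im=cv2.imread('pics/w3.png'); hsv=cv2.cvtColor(im,cv2.COLOR_BGR2HSV)
m=((hsv[...,1]<50)&(hsv[...,2]>110)).astype(np.uint8)*255; m[:, :200]=0; m[:,310:]=0; m[202:]=0; m[:4]=0
cs,_=cv2.findContours(m,cv2.RETR_EXTERNAL,cv2.CHAIN_APPROX_NONE); res=[]
for k in cs:
    if cv2.contourArea(k)>60:
        b=cv2.boundingRect(k); z=.017 if b[1]<60 else .021 if b[1]<140 else .033
        q=cv2.approxPolyDP(cv2.convexHull(k),4,True)[:,0]; W=np.array([onz('wrist',p,z,c) for p in q]); print(b,q.tolist(),W[:,:2].tolist(),'mean',W.mean(0))
E
```

```text
(218, 191, 9, 11) [[225, 191], [225, 201], [218, 201], [219, 191]] [[0.504, 0.1056], [0.5026, 0.0926], [0.4939, 0.0933], [0.4966, 0.1062]] mean [0.499275 0.099425 0.033   ]
(215, 173, 11, 16) [[225, 173], [225, 185], [218, 188], [215, 175]] [[0.5065, 0.1283], [0.5049, 0.1133], [0.4959, 0.1101], [0.4942, 0.1267]] mean [0.500375 0.1196   0.033   ]
(283, 172, 11, 30) [[291, 172], [292, 201], [284, 201], [283, 175]] [[0.586, 0.1238], [0.586, 0.0866], [0.576, 0.0873], [0.5762, 0.1207]] mean [0.58105 0.1046  0.033  ]
(226, 96, 55, 56) [[280, 96], [279, 150], [230, 151], [226, 97]] [[0.5778, 0.2112], [0.5737, 0.1494], [0.5139, 0.1525], [0.5157, 0.2147]] mean [0.545275 0.18195  0.021   ]
(214, 4, 77, 82) [[290, 4], [288, 84], [219, 85], [215, 4]] [[0.5929, 0.3022], [0.5878, 0.2236], [0.5087, 0.2284], [0.5137, 0.3081]] mean [0.550775 0.265575 0.017   ]
```

```bash
python3 - <<'E'
from h import *
go((.551,.2665,.023),-3.8)
E
```

```text
shift [ 0.1485 -0.0039  0.1652] turn [-0.1   0.06 -0.46] j7 -0.51
```

```bash
python3 -m crank '0.0375 -0.001 0 0 0 -0.5;0.075 -0.002 0 0 0 -0.5;0.11 -0.003 0 0 0 -0.5;0.148 -0.004 0 0 0 -0.5;0.148 -0.004 0.03 0 0 -0.5;0.148 -0.004 0.06 0 0 -0.5;0.148 -0.004 0.09 0 0 -0.5;0.148 -0.004 0.12 0 0 -0.5;0.148 -0.004 0.135 0 0 -0.5;0.148 -0.004 0.135 0 0 -0.5;0.148 -0.004 0.135 0 0 -0.5'
python3 - <<'E'
from h import *
go((.551,.2665,.023),-3.8)
a=snap('scene','s4');b=snap('side','d4')
o=np.hstack([cv2.resize(x[:,:,::-1],None,fx=2,fy=2) for x in (a[150:260,260:430],b[100:210,120:290])]); cv2.imwrite('pics/c4.png',o)
E
```

```text
clock: 6.13
tcp_pos: [0.5516, 0.2671, 0.0548]
tool_rot: [-0.0, 0.73, 0.684, -0.0]
contact_force: [0.5, 1.0, -3.6]
finger_gap: 0.553
shift [-0.0006 -0.0005  0.0318] turn [-0.03  0.02  0.1 ] j7 -0.86
```

View pics/c4.png

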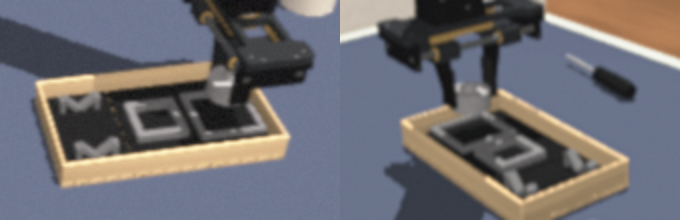

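In both views the gripped anvil hangs over the square pocket, and the offset towards the far edge comes from its height. Lowering and releasing.

```bash
python3 -m crank '0 0 0.012 0 0 0;0 0 0.022 0 0 0;0 0 0.029 0 0 0;0 0 0.031 0 0 0;0 0 0.032 0 0 0;0 0 0.032 0 0 0;0 0 0.032 0 0 0'
python3 -m crank '0 0 0 0 0 0;0 0 0 0 0 0;0 0 0 0 0 0;0 0 0 0 0 0;0 0 0 0 0 0' 120
python3 -m crank '0 0 -0.02 0 0 0;0 0 -0.05 0 0 0;0 0 -0.09 0 0 0;0 0 -0.13 0 0 0;0 0 -0.13 0 0 0;0 0 -0.13 0 0 0' 60
python3 - <<'E'
from h import *
c=cal('wrist'); im=snap('wrist','w5'); print(pose()[0])
im=im[:,:,::-1]; hsv=cv2.cvtColor(im,cv2.COLOR_BGR2HSV)
print('exp anvil',proj('wrist',(.551,.2656,.043),c),'exp pocket',proj('wrist',(.551,.2656,.017),c))
cv2.imwrite('pics/c5.png',im[100:260,150:370].repeat(3,0).repeat(3,1))
go((.4335,-.2265,.16),-3.8)
E
```

```text
clock: 6.82
tcp_pos: [0.5515, 0.268, 0.0228]
tool_rot: [0.0, 0.729, 0.684, 0.0]
contact_force: [-0.7, 0.2, -4.4]
finger_gap: 0.55
clock: 7.23
tcp_pos: [0.5514, 0.2678, 0.0226]
tool_rot: [0.0, 0.729, 0.684, 0.0]
contact_force: [0.8, 0.3, -3.6]
finger_gap: 0.555
clock: 7.73
tcp_pos: [0.5528, 0.2689, 0.1558]
tool_rot: [0.001, 0.729, 0.684, 0.003]
contact_force: [0.2, -0.5, -0.8]
finger_gap: 0.756
[0.55190604 0.26807204 0.15362376]
exp anvil [254.1 192.2] exp pocket [254.2 185.5]
shift [-0.5011 -0.0867 -0.0069] turn [ 0.14 -0.04  0.15] j7 -0.81
```

View pics/c5.png

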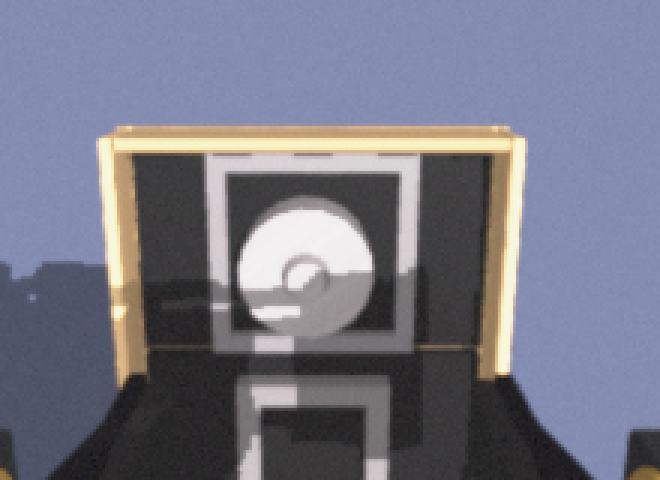

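The anvil lies flat in the large pocket. Its pin is at about (252,192), against (254,192) expected, so it is within roughly 3 mm of centre. Next is the cutter.

```bash
python3 -m crank '-0.501 -0.087 0 0 0 0;-0.501 -0.087 0 0 0 0;-0.501 -0.087 0 0 0 0;-0.501 -0.087 0 0 0 0;-0.501 -0.087 0 0 0 0;-0.501 -0.087 0 0 0 0;-0.501 -0.087 0 0 0 0;-0.501 -0.087 0 0 0 0;-0.501 -0.087 0 0 0 0;-0.501 -0.087 0 0 0 0;-0.501 -0.087 0 0 0 0;-0.501 -0.087 0 0 0 0;-0.501 -0.087 0 0 0 0;-0.501 -0.087 0 0 0 0;-0.501 -0.087 0 0 0 0;-0.501 -0.087 0 0 0 0;-0.501 -0.087 0 0 0 0' 60
python3 - <<'E'
from h import *; import pickle
c=cal('wrist'); im=snap('wrist','w6'); pickle.dump(c,open('w6.pkl','wb')); print(pose()[0])
print('exp tip',proj('wrist',(.4335,-.2265,.066),c),'step',proj('wrist',(.4335,-.2265,.045),c))
go((.4335,-.2265,.022),-3.8)
E
```

```text
clock: 9.2
tcp_pos: [0.4332, -0.225, 0.1523]
tool_rot: [-0.0, 0.728, 0.685, 0.0]
contact_force: [0.6, 0.4, -0.1]
finger_gap: 0.762
[ 0.43313251 -0.225165    0.15239251]
exp tip [256.7 198.4] step [256.7 191.9]
shift [-0.0013  0.0005  0.1304] turn [-0.01 -0.01  0.3 ] j7 0.28
```

View pics/w6.png

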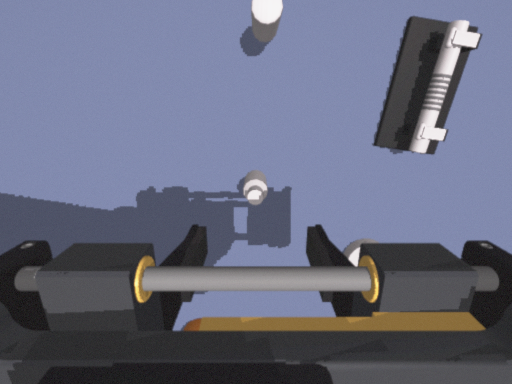

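The cutter tip is at (255.5,195), about 2 mm from the prediction, and the step is visible. The rack is at top right, with clip spines on the +x side, so it opens towards world -x. Descending on the cutter.

```bash
python3 -m crank '0 0 0.035 0 0 0;0 0 0.07 0 0 0;0 0 0.1 0 0 0;0 0 0.12 0 0 0;0 0 0.13 0 0 0;0 0 0.136 0 0 0;0 0 0.136 0 0 0;0 0 0.136 0 0 0' 60
python3 -m crank '0 0 0 0 0 0;0 0 0 0 0 0;0 0 0 0 0 0;0 0 0 0 0 0;0 0 0 0 0 0;0 0 0 0 0 0;0 0 0 0 0 0;0 0 0 0 0 0' 255 35
python3 -m crank '0 0 -0.04 0 0 0;0 0 -0.08 0 0 0;0 0 -0.12 0 0 0;0 0 -0.15 0 0 0;0 0 -0.15 0 0 0;0 0 -0.15 0 0 0'
python3 - <<'E'
from h import *; import pickle
c=pickle.load(open('w6.pkl','rb'))
for q in ((264,8),(255.5,195)): print('top',onz('wrist',q,.066,c))
for q in ((455,25),(420,148)): print('bar ends axis',onz('wrist',q,.034,c))
for q in ((419,17),(375,146),(433,153),): print('base',onz('wrist',q,.008,c))
c=cal('wrist'); im=snap('wrist','w7')
go((.5455,.1815,.16),-3.8)
E
```

```text
clock: 9.92
tcp_pos: [0.4335, -0.2267, 0.0175]
tool_rot: [0.001, 0.729, 0.684, 0.0]
contact_force: [1.0, -0.3, 0.1]
finger_gap: 0.769
clock: 10.58
tcp_pos: [0.4326, -0.2267, 0.0166]
tool_rot: [-0.0, 0.729, 0.684, -0.0]
contact_force: [-0.5, 0.8, 2.2]
finger_gap: 0.288
clock: 11.08
tcp_pos: [0.4334, -0.2271, 0.1678]
tool_rot: [0.002, 0.729, 0.684, 0.0]
contact_force: [-0.3, -0.3, -3.3]
finger_gap: 0.288
top [ 0.4489 -0.0674  0.066 ]
top [ 0.4325 -0.2229  0.066 ]
bar ends axis [ 0.6231 -0.0817  0.034 ]
bar ends axis [ 0.6052 -0.1925  0.034 ]
base [ 0.6036 -0.0671  0.008 ]
base [ 0.5696 -0.1919  0.008 ]
base [ 0.6361 -0.2039  0.008 ]
shift [0.4145 0.0869 0.006 ] turn [-0.01  0.02  0.15] j7 0.29
```

View pics/w7.png

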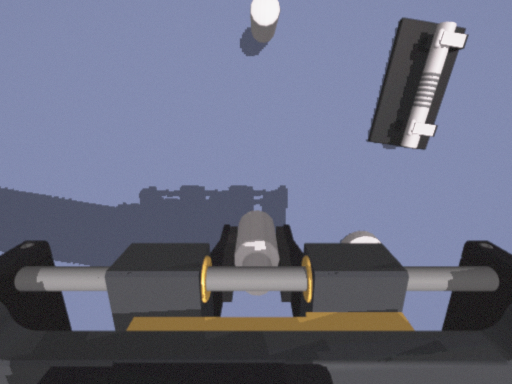

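The cutter is held upright (gap 25 mm), and the tube and ring are undisturbed. Carrying it to the small pocket.

```bash
python3 -m crank '0.414 0.087 0.006 0 0 0;0.414 0.087 0.006 0 0 0;0.414 0.087 0.006 0 0 0;0.414 0.087 0.006 0 0 0;0.414 0.087 0.006 0 0 0;0.414 0.087 0.006 0 0 0;0.414 0.087 0.006 0 0 0;0.414 0.087 0.006 0 0 0;0.414 0.087 0.006 0 0 0;0.414 0.087 0.006 0 0 0;0.414 0.087 0.006 0 0 0;0.414 0.087 0.006 0 0 0;0.414 0.087 0.006 0 0 0;0.414 0.087 0.006 0 0 0'
python3 -m crank '0 0 0.04 0 0 0;0 0 0.08 0 0 0;0 0 0.1 0 0 0;0 0 0.1 0 0 0;0 0 0.1 0 0 0'
python3 - <<'E'
from h import *
go((.5455,.181,.0285),-3.8)
a=snap('scene','s8');b=snap('side','d8')
o=np.hstack([cv2.resize(x[:,:,::-1],None,fx=2,fy=2) for x in (a[150:260,260:430],b[100:210,120:290])]); cv2.imwrite('pics/c8.png',o)
E
```

```text
clock: 12.3
tcp_pos: [0.5453, 0.1796, 0.1591]
tool_rot: [-0.0, 0.73, 0.684, -0.001]
contact_force: [0.2, 0.4, -2.5]
finger_gap: 0.287
clock: 12.72
tcp_pos: [0.5454, 0.1795, 0.0601]
tool_rot: [-0.0, 0.73, 0.684, -0.001]
contact_force: [0.2, 0.1, -1.4]
finger_gap: 0.282
shift [0.0015 0.0001 0.0316] turn [-0.1   0.05  0.06] j7 -0.72
```

View pics/c8.png

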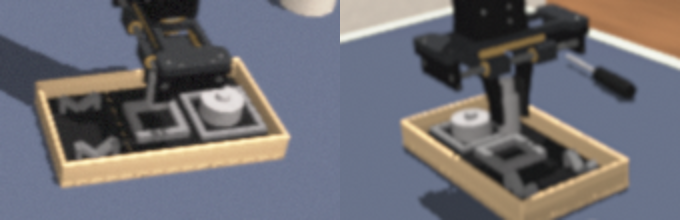

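The anvil sits flat in its pocket in both views, and the cutter hangs over the small pocket. Lowering and releasing.

```bash
python3 -m crank '0.001 0 0.012 0 0 0;0.001 0 0.022 0 0 0;0.001 0 0.029 0 0 0;0.001 0 0.0315 0 0 0;0.001 0 0.0315 0 0 0;0.001 0 0.0315 0 0 0;0.001 0 0.0315 0 0 0'
python3 -m crank '0 0 0 0 0 0;0 0 0 0 0 0;0 0 0 0 0 0;0 0 0 0 0 0;0 0 0 0 0 0;0 0 0 0 0 0' 130
python3 -m crank '0 0 -0.02 0 0 0;0 0 -0.05 0 0 0;0 0 -0.09 0 0 0;0 0 -0.13 0 0 0;0 0 -0.13 0 0 0;0 0 -0.13 0 0 0'
python3 - <<'E'
from h import *
c=cal('wrist'); im=snap('wrist','w9')[:,:,::-1]; print(pose()[0])
print('exp tip',proj('wrist',(.5455,.182,.077),c),'sq pin',proj('wrist',(.551,.2656,.043),c))
a=snap('side','d9')[100:210,120:290,::-1]
cv2.imwrite('pics/c9.png',np.hstack([im[60:280,140:372].repeat(2,0).repeat(2,1),cv2.resize(a,(330,440))]))
go((.614,-.137,.16),14)
E
```

```text
clock: 13.4
tcp_pos: [0.5461, 0.1821, 0.0293]
tool_rot: [0.0, 0.729, 0.684, 0.0]
contact_force: [0.4, 0.9, -1.5]
finger_gap: 0.29
clock: 13.9
tcp_pos: [0.5459, 0.182, 0.0291]
tool_rot: [0.0, 0.729, 0.684, 0.0]
contact_force: [-0.5, 0.6, 0.1]
finger_gap: 0.485
clock: 14.4
tcp_pos: [0.5472, 0.1826, 0.1616]
tool_rot: [0.001, 0.729, 0.684, 0.002]
contact_force: [-0.1, 0.2, -2.5]
finger_gap: 0.494
[0.54617444 0.18193308 0.15959451]
exp tip [254.1 198.2] sq pin [254.3 107.3]
shift [-0.3136  0.0886 -0.0015] turn [ -0.04   0.03 -17.65] j7 -0.66
```

View pics/c9.png

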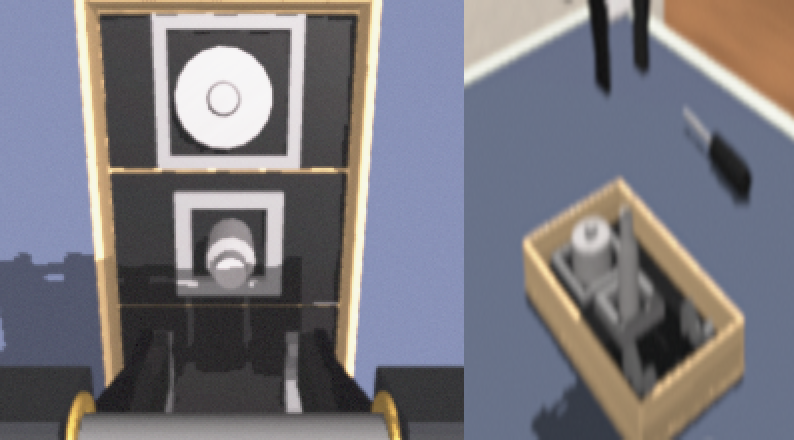

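The cutter stands upright in the small pocket, with its tip at (255.5,193.5) against (254,198) expected, about 3 mm off. The anvil is centred and flat. Next is the setter, starting with a close look above the rack.

```bash
python3 -m crank '-0.314 0.089 0 0 0 8.7;-0.314 0.089 0 0 0 8.7;-0.314 0.089 0 0 0 8.7;-0.314 0.089 0 0 0 8.7;-0.314 0.089 0 0 0 8.7;-0.314 0.089 0 0 0 8.7;-0.314 0.089 0 0 0 8.7;-0.314 0.089 0 0 0 8.7;-0.314 0.089 0 0 0 8.7;-0.314 0.089 0 0 0 8.7;-0.314 0.089 0 0 0 8.7;-0.314 0.089 0 0 0 8.7;-0.314 0.089 0 0 0 8.7' 130
python3 - <<'E'
from h import *; import pickle
c=cal('wrist'); im=snap('wrist','w10')[:,:,::-1]; pickle.dump(c,open('w10.pkl','wb')); print(pose()[0])
cv2.imwrite('pics/c10.png',im[60:260,140:372].repeat(3,0).repeat(3,1))
print('exp ends',proj('wrist',(.6295,-.0783,.03),c),proj('wrist',(.6035,-.1955,.03),c),'tcp',proj('wrist',pose()[0],c))
go((.617,-.136,.018),-12.5)
E
```

```text
clock: 15.58
tcp_pos: [0.6146, -0.1352, 0.1588]
tool_rot: [-0.0, 0.778, 0.628, -0.0]
contact_force: [0.0, 0.5, 0.4]
finger_gap: 0.494
[ 0.61466022 -0.13549698  0.15895546]
exp ends [258.7 131.4] [257.8 234.3] tcp [256.2 238.7]
shift [-0.      0.0024  0.141 ] turn [-0.01 -0.01  0.28] j7 -0.24
```

View pics/c10.png

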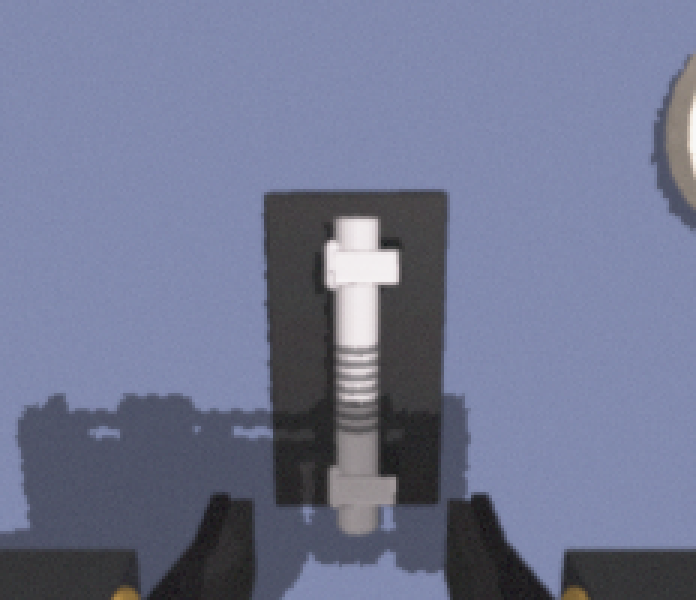

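The bar is straight in view, with ends at (259,132) and (259,238), knurl centre at (259,189), clip spines on the right and the opening on the left. Descending between the clips.

```bash
python3 -m crank '-0.002 0.0034 0.035 0 0 0;-0.002 0.0034 0.07 0 0 0;-0.002 0.0034 0.1 0 0 0;-0.002 0.0034 0.12 0 0 0;-0.002 0.0034 0.132 0 0 0;-0.002 0.0034 0.14 0 0 0;-0.002 0.0034 0.141 0 0 0;-0.002 0.0034 0.141 0 0 0' 130
python3 -m crank '0 0 0 0 0 0;0 0 0 0 0 0;0 0 0 0 0 0;0 0 0 0 0 0;0 0 0 0 0 0;0 0 0 0 0 0;0 0 0 0 0 0' 255 50
```

```text
clock: 16.3
tcp_pos: [0.6182, -0.1395, 0.0189]
tool_rot: [0.0, 0.779, 0.627, 0.0]
contact_force: [0.1, -0.3, 0.3]
finger_gap: 0.491
clock: 16.88
tcp_pos: [0.6169, -0.1397, 0.0183]
tool_rot: [-0.0, 0.779, 0.627, -0.001]
contact_force: [-5.5, 0.2, 5.5]
finger_gap: 0.166
```

```bash
python3 -m crank '0 -0.005 0 0 0 0;0 -0.01 0 0 0 0;0 -0.015 0 0 0 0;0 -0.02 0 0 0 0;0 -0.025 0 0 0 0;0 -0.03 0 0 0 0;0 -0.035 0 0 0 0;0 -0.039 0 0 0 0;0 -0.039 0 0 0 0;0 -0.039 0 0 0 0'
python3 -m crank '0 0 -0.01 0 0 0;0 0 -0.03 0 0 0;0 0 -0.06 0 0 0;0 0 -0.1 0 0 0;0 0 -0.14 0 0 0;0 0 -0.14 0 0 0;0 0 -0.14 0 0 0'
python3 - <<'E'
from h import *
c=cal('wrist'); im=snap('wrist','w11')[:,:,::-1]
a=snap('scene','s11')[130:290,80:330,::-1]
cv2.imwrite('pics/c11.png',np.hstack([im[60:380,100:420],cv2.resize(a,(480,320))]))
P,R=pose(); print(P,'tcp px',proj('wrist',P,c)); A=R.apply([1,0,0])
for s in(-.06,.06): print('bar end exp',proj('wrist',P+A*s+[0,0,.012],c))
go((.5399,.0982,.16),86.2)
E
```

```text
clock: 17.72
tcp_pos: [0.5795, -0.1315, 0.0182]
tool_rot: [0.0, 0.779, 0.627, 0.0]
contact_force: [0.5, -0.1, -2.5]
finger_gap: 0.17
clock: 18.3
tcp_pos: [0.5813, -0.1315, 0.1613]
tool_rot: [0.002, 0.779, 0.627, 0.002]
contact_force: [-0.7, 0.8, -2.3]
finger_gap: 0.169
[ 0.57910931 -0.13146053  0.15752449] tcp px [252.8 236.2]
bar end exp [253.  320.6]
bar end exp [252.3 151. ]
shift [ 0.216  -0.0874 -0.0025] turn [-3.000e-02  4.000e-02  8.145e+01] j7 -0.23
```

View pics/c11.png

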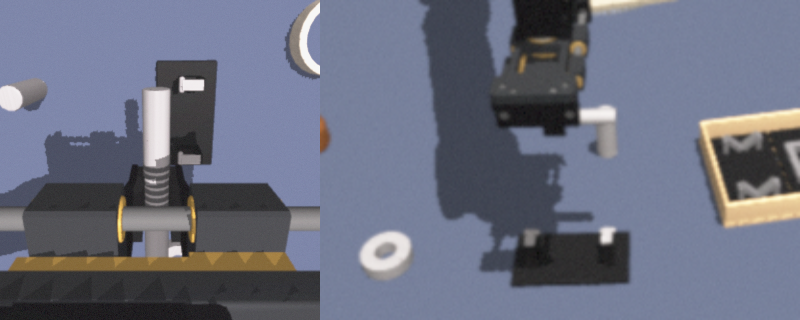

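The setter is free of the rack with its end at about (256,148), and the tube and ring are undisturbed. Turning and carrying it over the V insert.

```bash
python3 -m crank '0.215 -0.087 0 0 0 81.4;0.215 -0.087 0 0 0 81.4;0.215 -0.087 0 0 0 81.4;0.215 -0.087 0 0 0 81.4;0.215 -0.087 0 0 0 81.4;0.215 -0.087 0 0 0 81.4;0.215 -0.087 0 0 0 81.4;0.215 -0.087 0 0 0 81.4;0.215 -0.087 0 0 0 81.4;0.215 -0.087 0 0 0 81.4;0.215 -0.087 0 0 0 81.4;0.215 -0.087 0 0 0 81.4;0.215 -0.087 0 0 0 81.4;0.215 -0.087 0 0 0 81.4;0.215 -0.087 0 0 0 81.4'
python3 - <<'E'
from h import *
P,R=pose(); c=cal('wrist'); im=snap('wrist','w12')[:,:,::-1]
cv2.imwrite('pics/c12.png',im[80:300,130:390].repeat(3,0).repeat(3,1)[:600])
A=R.apply([1,0,0]); print(P,A.round(3))
for s in(-.06,0,.06): print('bar exp',proj('wrist',P+A*s+[0,0,.012],c))
X=np.array([.9978,-.0663,0]); Y=np.array([.0663,.9978,0]); C=np.array([.5399,.0982,.033])
for s in(-.042,.042): print('support tops exp',[proj('wrist',C+X*s+Y*t,c).tolist() for t in(-.0185,0,.0185)])
go((.5385,.0982,.06),86.2)
E
```

```text
clock: 19.65
tcp_pos: [0.54, 0.0972, 0.1572]
tool_rot: [0.0, 1.0, -0.031, -0.001]
contact_force: [0.9, -0.5, -1.5]
finger_gap: 0.166
[0.54002526 0.09717114 0.15718947] [ 0.998 -0.062 -0.001]
bar exp [255.2 324.9]
bar exp [255.1 248.2]
bar exp [255.  152.7]
support tops exp [[270.7, 221.3], [254.7, 221.3], [238.7, 221.2]]
support tops exp [[272.3, 148.5], [254.9, 148.4], [237.4, 148.4]]
shift [-0.0016 -0.0009  0.0974] turn [0.01 0.06 0.19] j7 -2.0
```

View pics/c12.png

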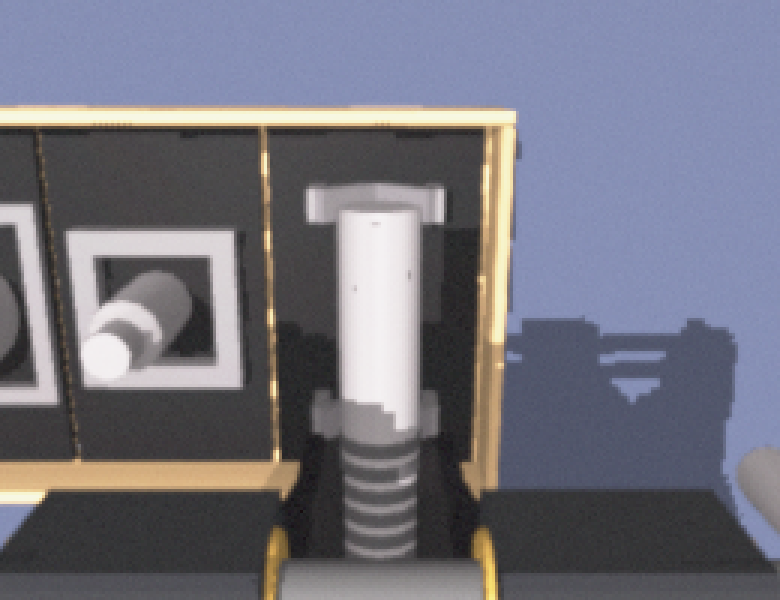

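The V supports are centred at column 255, matching my prediction, and the bar is about 1 px right and about 2 mm long towards +x. Descending with those small corrections.

```bash
python3 -m crank '-0.002 -0.001 0.035 0 0 0;-0.002 -0.001 0.07 0 0 0;-0.002 -0.001 0.1 0 0 0;-0.002 -0.001 0.12 0 0 0;-0.002 -0.001 0.128 0 0 0;-0.002 -0.001 0.128 0 0 0;-0.002 -0.001 0.128 0 0 0'
python3 - <<'E'
from h import *
go((.538,.098,.0155),86.2)
E
```

```text
clock: 20.28
tcp_pos: [0.539, 0.0986, 0.0308]
tool_rot: [-0.0, 0.999, -0.032, 0.0]
contact_force: [1.4, 0.6, -1.7]
finger_gap: 0.171
shift [-0.001   0.0006  0.0153] turn [-0.02 -0.03  0.09] j7 -2.08
```

```bash
python3 -m crank '-0.001 0 0.004 0 0 0;-0.001 0 0.008 0 0 0;-0.001 0 0.012 0 0 0;-0.001 0 0.0145 0 0 0;-0.001 0 0.0145 0 0 0;-0.001 0 0.0145 0 0 0;-0.001 0 0.0145 0 0 0'
python3 -m crank '0 0 0 0 0 0;0 0 0 0 0 0;0 0 0 0 0 0;0 0 0 0 0 0;0 0 0 0 0 0' 180
```

```text
clock: 20.87
tcp_pos: [0.5377, 0.0984, 0.0157]
tool_rot: [0.0, 0.999, -0.033, 0.0]
contact_force: [-1.0, -1.0, -1.7]
finger_gap: 0.172
clock: 21.28
tcp_pos: [0.5377, 0.0984, 0.0157]
tool_rot: [0.0, 0.999, -0.033, 0.0]
contact_force: [0.5, 0.4, -0.1]
finger_gap: 0.293
```

```bash
python3 -m crank '0 0 -0.01 0 0 0;0 0 -0.03 0 0 0;0 0 -0.06 0 0 0;0 0 -0.1 0 0 0;0 0 -0.14 0 0 0;0 0 -0.18 0 0 0;0 0 -0.18 0 0 0;0 0 -0.18 0 0 0;0 0 -0.18 0 0 0'
python3 - <<'E'
from h import *
c=cal('wrist'); w=snap('wrist','w13')[:,:,::-1]; d=snap('side','d13')[:,:,::-1]
cv2.imwrite('pics/c13.png',np.hstack([w[110:280,110:300].repeat(2,0).repeat(2,1),cv2.resize(d[130:300,140:350],None,fx=2,fy=2)]))
C=np.array([.5399,.0982,.033]);X=np.array([.9978,-.0663,0])
print('bar top ends if centred',proj('wrist',C+X*.06,c),proj('wrist',C-X*.06,c),'cut tip',proj('wrist',(.5455,.182,.077),c),'anv pin',proj('wrist',(.551,.2656,.043),c))
E
```

```text
clock: 22.03
tcp_pos: [0.5373, 0.0983, 0.1956]
tool_rot: [0.0, 0.999, -0.033, 0.0]
contact_force: [-0.8, 0.6, -0.1]
finger_gap: 0.293
bar top ends if centred [255.8 126. ] [255.7 220.2] cut tip [178.2 185.5] anv pin [116.5 177.5]
```

View pics/c13.png

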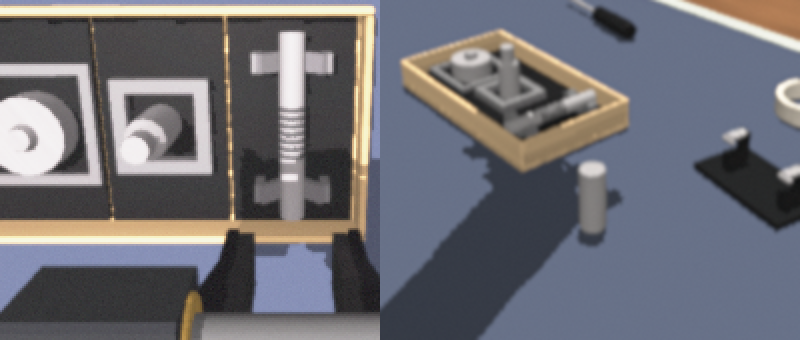

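The bar lies in both notches, with ends at rows 125.5 and 220 against 126 and 220.2 expected. The cutter tip is at (177,185) against (178,185.5) expected. The anvil pin is at (120,180) against (116.5,177.5) expected, about 4 mm off. The tube stands and the arm is clear, so I'm handing in.

```bash
python3 -c "
from bench import r
print(r.job_done(), r.read_state()['clock'])"
```

```text
the job is handed in; nothing more can be done
the job is handed in; nothing more can be done
```

I put all three tools in their inserts and handed the job in at about 22 s on the robot's clock, well under the 99 s limit. No verdict is reported, so these are my own last checks:

| Tool | Last check | Allowed |
|---|---|---|
| Anvil | flat in the large pocket, about 4 mm off centre | 13 mm |
| Cutter | pin-end up in the small pocket, about 1–3 mm off | 14 mm |
| Setter | in both V-notches, ends within 1 px of a centred bar | 13 mm lengthwise, 6 mm sideways |

- **Look-alikes:** the needle tube was upright and in place in the last side view. The ring weight was last seen in place after the setter left the rack, and nothing went near it afterwards; the final pictures did not include it.
- **What went wrong:** I set too small an opening when releasing the anvil, so the fingers still held it. It came free early in the lift and dropped a short way, but landed flat in its pocket.
- **Disagreements:** position estimates from different views differed by a few millimetres, all within the tolerances.

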